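# Bring the tape box round and flip its lid open

## Task

With fingertip pushes only, turn the turntable until the front of the wooden tape box, where its lid overhangs, squarely faces the near edge of the island (the robot's side); then flip the box's hinged lid up and over past upright so that it leans back and stays open by itself, and come away. Push gently and do not pinch or lift anything: what rides on the turntable must stay standing on it, and the things beside it must be left where they are.

Things in the scene. Friction and masses are not known exactly. Their poses are not given: they have to be found in the camera images.
- foot: fixed grey foot disc under the turntable, 260 mm across, 12 mm high, almost hidden; origin on the turntable's axis at island-top level; its axes are the world's (x away from the robot, y to its left)
- turntable: round white plastic turntable, 380 mm across, 18 mm thick, its top 30 mm above the island; origin on its vertical axis, on its underside. Turns both ways with light friction (0.25 N m) and stays where left. Its own -x axis points out of the box's front: the box faces the near edge squarely at yaw 0. It starts turned counter-clockwise (from above; yaw 0.5 to 1.3 rad), so turn it clockwise
- stud_top (a point): centre of the top of the upright steel stud, 20 mm diameter and 55 mm tall, fixed on the turntable near its rim, 165 mm from the axis, 115 degrees counter-clockwise from the turntable's +x axis; something to push the turntable round by
- front_rim (a point): point on the turntable's rim, on its top face, straight out in front of the wooden tape box, 190 mm from the axis. The box is screwed to the turntable: 110 (along the turntable's x) x 130 (y) x 75 mm high, its front wall's outer face 65 mm in front of the turntable's axis, its back wall's 45 mm behind it
- lid (a joint): angle of the tape box's lid, rad: 0 lying shut, 1.57 upright, 2.0 leaning back on its stop. The wooden lid is a flat plate 140 x 134 x 8 mm (about 0.14 kg) hinged on the box's back top edge; it falls shut if let go short of upright and falls open, onto the stop, if let go past it. Nothing latches it
- lid_hinge (a point): middle of the lid's hinge axis, at the level of the lid's underside (105 mm above the island); the axis runs along the turntable's y
- lid_lip (a point): middle of the lid's front lower edge, 140 mm from the hinge axis; shut, the lid overhangs the box's front wall by 30 mm with free space below, so that a fingertip can push it up from beneath
- bottle: bystander: stainless bottle standing loose on the turntable, 64 mm diameter, 165 mm tall; origin at the centre of its base
- jar: bystander: glass jar with steel cap standing loose on the turntable, 68 mm diameter, 100 mm tall; origin at the centre of its base
- case: bystander: teal mouthguard case lying loose on the turntable behind the box, 65 x 85 x 27 mm; origin at the centre of its underside
- dumbbell: bystander: cast iron mini dumbbell lying loose on the turntable, 112 mm long (along its x), heads 42 mm; origin under its middle, on its underside
- tape: bystander: roll of paper tape on the island, 60 mm diameter, 38 mm high; origin at the centre of its underside
- cup: bystander: grey plastic cup on the island, 86 mm rim diameter, 130 mm tall; origin at the centre of its base
- block: bystander: cork yoga block lying on the island, 120 x 200 x 75 mm; origin at the centre of its underside

How it is judged:
On the way, in this order (a step that is already met when the one before it is completed fails the run):
1. the turntable is turned so that the box faces the near edge, its lid still shut (y of front_rim in the frame of foot between -0.039 and 0.039 m and x of front_rim in the frame of foot below -0.1 m and value of joint lid below 0.15 rad), for 0.2 s.
2. the lid is flipped past upright (y of front_rim in the frame of foot between -0.039 and 0.039 m and x of front_rim in the frame of foot below -0.1 m and value of joint lid above 1.7 rad), for 0.1 s.
At the end, for the whole second after the job is handed in: The box's front faces the near edge within about 12 degrees, the lid leans back at rest on its stop (joint over 1.85 rad) with nothing holding it, the turntable is still, and bottle, jar, case and dumbbell stand or lie upright on the turntable (y of front_rim in the frame of foot between -0.039 and 0.039 m and x of front_rim in the frame of foot below -0.1 m and value of joint lid above 1.85 rad and velocity of joint lid between -0.1 and 0.1 rad/s and angular speed of turntable below 0.05 rad/s and horizontal distance between each of bottle, jar, case, dumbbell and foot below 0.19 m and angle between each of bottle, jar, case, dumbbell, cup's own z axis and vertical below 0.2 rad); the robot touches nothing.
It fails at once if a thing riding on the turntable is tipped, lifted more than 20 mm, or falls off (angle between any of bottle, jar, case, dumbbell's own z axis and vertical above 0.5 rad or height (world z) of any of bottle, jar, case, dumbbell above 0.05 m or height (world z) of any of bottle, jar, case, dumbbell below 0.015 m).
It fails at once if a thing beside the turntable is moved more than 30 mm (distance of any of tape, cup, block from where it was at the start of the episode above 0.03 m).
It fails at once if the turntable, its box, stud or lid is pinched, or pressed hard (over 38 N) while the turntable stands still (contact force between the fingers and turntable above 38 N and angular speed of turntable below 0.1 rad/s).
It also fails if it takes over 64 s, if anything falls off the work surface, if the arm or the gripper's body presses on something with over 40 N, if the wrist force passes 120 N, or if a joint passes its speed limit or range.

## Robot

A 6-joint arm with a two-finger parallel gripper is mounted at the origin on the work surface. World frame = base frame: x ahead of the robot, y to its left, z up, the work surface at z = 0. Lengths are in m, angles in rad, forces in N, time in s.
With the tool pointing down it reaches from about 0.275 to 0.85 m from the base axis. Payload 19 kg.
Tool frame: the origin (TCP) lies on the centre line of the jaws, within the pads' length; the fingertips stand 14 mm ahead of it and the grasp point (between the pads) lies 5 mm behind it; z points along the fingers, y is the line along which they close (so a half turn about z gives the same grasp; the last joint's range is limited). The gripper opens to 85 mm and grips with 20 to 120 N. Pads are 22 mm wide; open, the fingers measure 114 mm over their backs; the gripper's body (76 mm by 85 mm) begins 54 mm behind the grasp point. The pads swing forward as they close: fully open they stand 13 mm farther back than shut.
Start: joints at [0.98, 0.15, 1.437, -0, 1.554, -0.134], TCP at [0.254, 0.516, 0.245] pointing down, gripper open.
Joint ranges: [-2.8, 2.8], [-0.68, 2.1], [0.12, 2.68], [-1.39, 4.53], [0.16, 2.79], [-2.81, 2.81]. Speed limits (rad/s): [1.89, 1.89, 2.22, 3.01, 3.01, 3.01].

## Interface

Orientations are given as a unit quaternion [w, x, y, z].
In Python, from rig import arm, viewer gives the robot as it stands.
- The arm moves only by the shell command python3 -m pendant 'ROWS' [FORCE]. ROWS is JSON, a list of rows, each an object with "claw": the opening, from -1 (shut) to 1 (fully open); "travel": the shift along the tool's x, y, z in cm, a list of three; "roll": the turn about the tool's z in rad. In form: [{"claw": claw, "travel": [x, y, z], "roll": roll}, ...]. A call has exactly 10 rows; each row shifts and turns the commanded pose from where the row before left it, along the tool's axes as they then stand; what a row does not reach is not made up. A row lasts 1/12 s, in which the tool goes at most 41.7 mm and 7.16 degrees, less where a joint would pass 70% of its speed; a pose out of reach is approached as far as the arm can. A call is refused whole if a number of a shift passes 4.17 or a number of a turn 0.125, either way. A call with a gripper value outside its range is refused whole. The fingers move at their own pace and stop on an object; FORCE is the grip in N (left out, the last holds). Time passes only in rows, so rows that do not move let the fingers close, or fill a call up. It gives the time, the measured TCP pose, the force, the opening and the grip force at its end, in the units of the state.
- arm.get_state(): the state, without advancing time (a new reading comes with each control period).
- viewer.snapshot(name): name is "scene" or "top" or "wrist"; returns the picture (420x560x3 uint8, red, green, blue); there is no depth.
- viewer.camera_model(name): a dict with "intrinsics" (3x3 intrinsics, pixels), "R" (3x3) and "t" (3): a world point X has camera coordinates R X + t; the wrist camera has in their place "mount" (4x4, takes a point from camera to tool coordinates, whose origin is the TCP and whose axes are the flange's). Camera axes: x right, y down, z forward; pixel columns grow to the right and rows downward; lengths in m; the calibration is good to about 2 mm. A picture is of the moment at which its call begins: read the wrist's pose just before it. camera_model takes no time and is no camera call.
- arm.close_job(): hands the job in; it is judged then, once.
The state is a dict: "t": time; "qpos": joint angles; "qd": joint speeds; "joint_efforts": joint torques, N m; "position": TCP position; "eef_rot": TCP orientation; "wrist_force": force on the tool from outside, world axes, zero at the start; "wrist_torque": the same for the moment, N m; "opening": opening from 0.0 (shut) to 1.0 (fully open); "gripper_force": force on a finger pad.
Only numpy, scipy, OpenCV 4.12 (cv2) and the standard library are available. Lean on these libraries where they do the work, as an engineer would, in place of code of your own. Each camera call takes 0.05 s, during which the arm holds its last target. There are 200 camera calls.

## Working session

There is one attempt and no reset: what is moved stays moved. The work goes in short steps, Python scripts to look and compute and a shell command to move; the robot and the scene stay as the last step left them, time stands still between calls to the robot, and variables do not carry over. Pictures are saved under pics/ and viewed, at most 10 in all, crops included, and the job is handed in when it is done.

```bash
mkdir -p pics; ls
python3 - <<'E'
from rig import arm, viewer
import cv2,numpy as np
s=arm.get_state();print(s)
for n in("scene","top"):
    im=viewer.snapshot(n);cv2.imwrite(f"pics/{n}0.png",im[:,:,::-1])
    m=viewer.camera_model(n);R=np.array(m["R"]);print(n,m["intrinsics"],R,-R.T@np.array(m["t"]))
print(viewer.camera_model("wrist"))
E
```

```text
pics
{'t': 0.0, 'qpos': array([ 9.80019766e-01,  1.50966295e-01,  1.43801903e+00, -1.67515298e-06,
        1.55380488e+00, -1.34006143e-01]), 'qd': array([ 0.00056227,  0.0001618 , -0.00049006,  0.00027827,  0.00154275,
       -0.00034394]), 'joint_efforts': array([ 2.21106726e-03, -7.13064837e+01, -5.70878899e+01,  4.82329824e-06,
        9.13013646e-03, -3.35171728e-05]), 'position': array([0.25349722, 0.51584899, 0.24469265]), 'eef_rot': array([-2.11489845e-04,  2.26404904e-01,  9.74033090e-01, -5.60183564e-04]), 'wrist_force': array([-0.78846804, -0.96280598, -0.3695137 ]), 'wrist_torque': array([0.00293923, 0.01420447, 0.02939158]), 'gripper_force': 0.0, 'opening': 0.9972925043355451}
scene [[485.2662807    0.         280.5199758 ]
 [  0.         485.2662807  207.94411057]
 [  0.           0.           1.        ]] [[-0.79203715  0.61021478 -0.01775032]
 [ 0.35291631  0.43396035 -0.82893214]
 [-0.49812371 -0.66280943 -0.55906747]] [1.20852064 0.82908958 0.83667496]
top [[394.34967779   0.         278.01004951]
 [  0.         394.34967779 208.47546745]
 [  0.           0.           1.        ]] [[ 0.01515433 -0.99988137  0.00275536]
 [-0.9975494  -0.01530712 -0.06827064]
 [ 0.06830472 -0.00171401 -0.99766303]] [ 0.48584889 -0.04928633  1.20545229]
{'intrinsics': array([[322.31368274,   0.        , 278.92244475],
       [  0.        , 322.31368274, 210.67338458],
       [  0.        ,   0.        ,   1.        ]]), 'mount': array([[ 1.52451627e-04, -9.57322742e-01, -2.89021011e-01,
         7.39547127e-02],
       [ 9.99998935e-01, -2.73489199e-04,  1.43335218e-03,
        -8.28860037e-04],
       [-1.45122476e-03, -2.89020921e-01,  9.57321681e-01,
        -1.28376896e-01],
       [ 0.00000000e+00,  0.00000000e+00,  0.00000000e+00,
         1.00000000e+00]])}
```

View pics/top0.png

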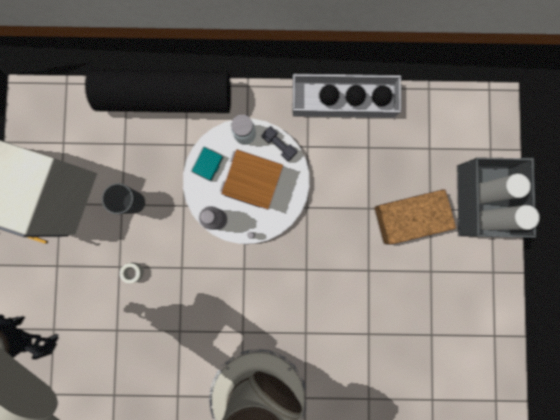

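View pics/scene0.png

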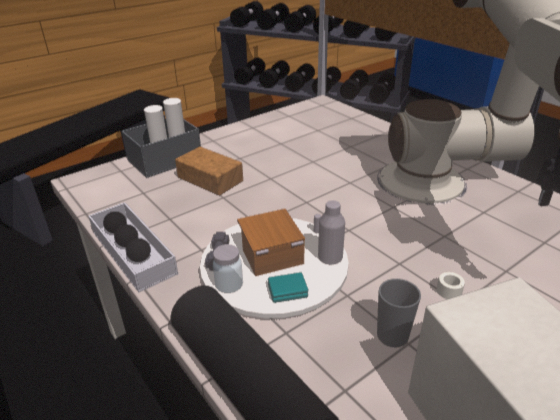

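The top view shows the turntable at about (247,181), the wooden lid at (253,179), the stud at (252,236) on the near side and the case at (207,164) behind the box. The box front points right, so yaw is around 1.3. The bottle is at (213,217), the jar at (243,128) and the dumbbell at (280,143). The scene view agrees.

```bash
cat > h.py <<'E'
from rig import arm, viewer
import cv2,numpy as np
def ray(n,u,v,z):
    m=viewer.camera_model(n);R=np.array(m["R"]);t=np.array(m["t"]);K=np.array(m["intrinsics"])
    c=-R.T@t;d=R.T@np.linalg.solve(K,[u,v,1]);return (c+d*(z-c[2])/d[2])[:2]
def lid(im,z=0.113):
    h=cv2.cvtColor(im,cv2.COLOR_RGB2HSV)
    m=cv2.inRange(h,(4,110,70),(20,255,255));m[:110]=0;m[260:]=0;m[:,:170]=0;m[:,330:]=0
    m=cv2.morphologyEx(m,cv2.MORPH_OPEN,np.ones((3,3)))
    c=max(cv2.findContours(m,0,2)[0],key=cv2.contourArea)
    p=cv2.boxPoints(cv2.minAreaRect(c))
    return np.array([ray("top",*q,z) for q in p])
def tool():
    from scipy.spatial.transform import Rotation as Ro
    s=arm.get_state();q=s["eef_rot"];R=Ro.from_quat(q[[1,2,3,0]]).as_matrix()
    return s,R
E
python3 - <<'E'
from h import *
im=viewer.snapshot("top")
g=im.min(2);m=(g>150).astype(np.uint8)*255;m[:105]=0;m[255:]=0;m[:,:170]=0;m[:,:]=m
n,l,st,ce=cv2.connectedComponentsWithStats(m)
for i in range(1,n):
    if st[i,4]>300: print(st[i],ce[i])
print("floor sample",im[270,300],"table sample",im[190,300],im[140,205])
P=lid(im);print("lid",P.round(3),P.mean(0),[np.linalg.norm(P[i]-P[i-1]).round(3) for i in range(4)])
for nme,u,v,z in(("stud",252,235,.085),("tt c",247,181,.03),("L",183,181,.03),("R",311,181,.03),("bottle",208,216,.195),("jar",242,124,.13)):print(nme,ray("top",u,v,z))
cv2.imwrite("pics/crop.png",cv2.resize(im[100:260,160:340,::-1],None,fx=4,fy=3.75,interpolation=2))
E
```

```text
[ 249  105   57   45 1413] [280.80254777 122.24840764]
[ 370  105   58   42 1867] [401.48634172 129.23835029]
[ 431  105   58   43 2480] [459.36209677 126.06774194]
[ 491  105   28   43 1155] [504.67445887 125.9982684 ]
[170 119  15  25 360] [176.80277778 131.025     ]
[ 170  119  140  136 9614] [232.68483462 196.46328271]
[ 309  118   58   28 1584] [337.39078283 131.81691919]
[ 309  148   58   59 3171] [339.13938821 176.98107852]
[ 370  150   58   57 2810] [397.28291815 173.98220641]
[ 431  150   58   57 1277] [449.33124511 167.91072827]
[506 174  24  23 444] [517.51351351 185.09009009]
[170 207  12  48 517] [175.54158607 231.44294004]
[515 206  24  23 452] [526.32079646 216.79867257]
[ 308  209   59   46 2639] [337.05646078 232.0253884 ]
[370 210  59  45 937] [393.35325507 243.20597652]
[ 432  232   59   23 1067] [459.70759138 245.32802249]
[494 240  28  15 401] [507.64837905 247.16458853]
floor sample [147 139 132] table sample [215 214 216] [215 215 217]
lid [[ 0.601  0.107]
 [ 0.724  0.07 ]
 [ 0.682 -0.061]
 [ 0.56  -0.023]] [0.6419355  0.02321626] [np.float64(0.137), np.float64(0.129), np.float64(0.138), np.float64(0.128)]
stud [0.48608201 0.02136017]
tt c [0.64754547 0.04300906]
L [0.64456304 0.23494637]
R [ 0.65053059 -0.14910117]
bottle [0.53294166 0.12815062]
jar [0.79276065 0.05228735]
```

View pics/crop.png

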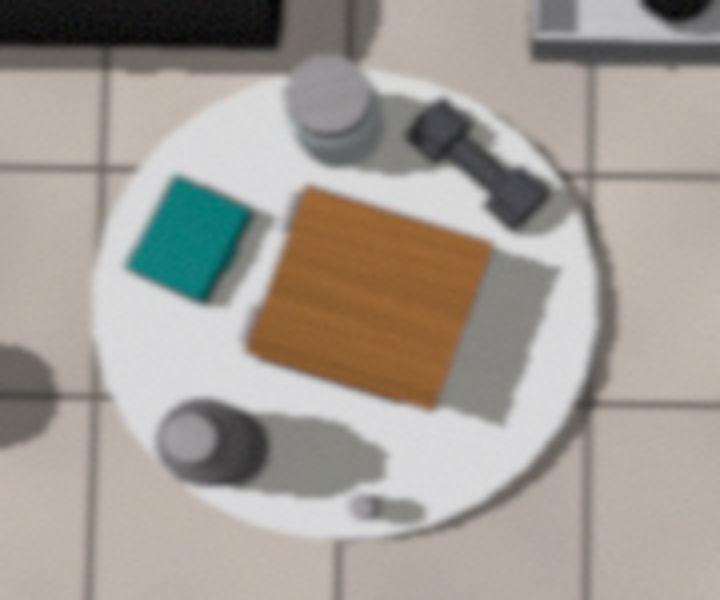

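The crop puts the stud at (366,507), which agrees with the lid edges and the disc outline. The axis is at about (0.648, 0.045) and yaw is about 1.27. I'll roll the tool so its x axis points along world -x, then go to a point behind the stud.

```bash
python3 -m pendant '[{"claw":-1,"travel":[0,0,0],"roll":-0.115},{"claw":-1,"travel":[0,0,0],"roll":-0.114},{"claw":-1,"travel":[0,0,0],"roll":-0.114},{"claw":-1,"travel":[0,0,0],"roll":-0.114},{"claw":-1,"travel":[-1.6,-3.5,0],"roll":0},{"claw":-1,"travel":[-1.6,-3.5,0],"roll":0},{"claw":-1,"travel":[-1.6,-3.5,0],"roll":0},{"claw":-1,"travel":[-1.6,-3.5,0],"roll":0},{"claw":-1,"travel":[-1.6,-3.5,0],"roll":0},{"claw":-1,"travel":[-1.6,-3.5,0],"roll":0}]'
python3 -m pendant '[{"claw":-1,"travel":[-1.6,-3.5,0],"roll":0},{"claw":-1,"travel":[-1.6,-3.5,0],"roll":0},{"claw":-1,"travel":[-1.6,-3.5,0],"roll":0},{"claw":-1,"travel":[-1.6,-3.5,0],"roll":0},{"claw":-1,"travel":[-1.6,-3.5,0],"roll":0},{"claw":-1,"travel":[-1.6,-3.5,0],"roll":0},{"claw":-1,"travel":[-1.6,-3.5,0],"roll":0},{"claw":-1,"travel":[-1.6,-3.5,0],"roll":0},{"claw":-1,"travel":[0,0,0],"roll":0},{"claw":-1,"travel":[0,0,0],"roll":0}]'
```

```text
t: 0.98
position: [0.3498, 0.3043, 0.2452]
eef_rot: [-0.0, -0.0, 1.0, -0.0]
wrist_force: [1.3, 0.1, 0.3]
opening: 0.002
gripper_force: 0.0
t: 1.82
position: [0.478, 0.0244, 0.2448]
eef_rot: [-0.001, 0.002, 1.0, 0.0]
wrist_force: [-0.3, -0.1, 0.1]
opening: -0.002
gripper_force: 0.0
```

```bash
python3 -m pendant '[{"claw":-1,"travel":[-0.9,-2.4,0],"roll":0},{"claw":-1,"travel":[-0.9,-2.4,0],"roll":0},{"claw":-1,"travel":[0,0,3],"roll":0},{"claw":-1,"travel":[0,0,3],"roll":0},{"claw":-1,"travel":[0,0,3],"roll":0},{"claw":-1,"travel":[0,0,3],"roll":0},{"claw":-1,"travel":[0,0,3],"roll":0},{"claw":-1,"travel":[0,0,2.8],"roll":0},{"claw":-1,"travel":[0,0,0],"roll":0},{"claw":-1,"travel":[0,0,0],"roll":0}]'
python3 - <<'E'
from h import *
C=np.array([.648,.045])
a=np.radians(np.arange(200,120,-5));P=C+.165*np.c_[np.cos(a),np.sin(a)]
print(P.round(4)[0]); print((np.diff(P,axis=0)*[-100,100]).round(2))
E
```

```text
t: 2.65
position: [0.4951, -0.021, 0.0671]
eef_rot: [-0.001, -0.001, 1.0, 0.0]
wrist_force: [0.5, 0.3, 1.3]
opening: -0.0
gripper_force: 0.0
[ 0.493  -0.0114]
[[ 0.43  1.37]
 [ 0.31  1.41]
 [ 0.19  1.43]
 [ 0.06  1.44]
 [-0.06  1.44]
 [-0.19  1.43]
 [-0.31  1.41]
 [-0.43  1.37]
 [-0.55  1.33]
 [-0.66  1.28]
 [-0.77  1.21]
 [-0.88  1.14]
 [-0.97  1.06]
 [-1.06  0.97]
 [-1.14  0.88]]
```

```bash
python3 -m pendant '[{"claw":-1,"travel":[0.1,0.5,0],"roll":0},{"claw":-1,"travel":[0.1,0.5,0],"roll":0},{"claw":-1,"travel":[0.2,0.7,0],"roll":0},{"claw":-1,"travel":[0.2,0.7,0],"roll":0},{"claw":-1,"travel":[0.15,0.7,0],"roll":0},{"claw":-1,"travel":[0.15,0.7,0],"roll":0},{"claw":-1,"travel":[0.1,0.7,0],"roll":0},{"claw":-1,"travel":[0.1,0.7,0],"roll":0},{"claw":-1,"travel":[0.03,0.7,0],"roll":0},{"claw":-1,"travel":[0.03,0.7,0],"roll":0}]'
python3 - <<'E'
from h import *
im=viewer.snapshot("top");P=lid(im);print(P.round(3),P.mean(0))
cv2.imwrite("pics/t1.png",cv2.resize(im[90:270,150:350,::-1],None,fx=3,fy=3))
E
```

```text
t: 3.48
position: [0.4841, 0.0448, 0.0673]
eef_rot: [-0.0, -0.0, 1.0, -0.0]
wrist_force: [1.0, -1.5, 0.0]
opening: -0.003
gripper_force: 1.0
[[ 0.62   0.117]
 [ 0.73   0.047]
 [ 0.655 -0.067]
 [ 0.546  0.003]] [0.63776479 0.02504536]
```

View pics/t1.png

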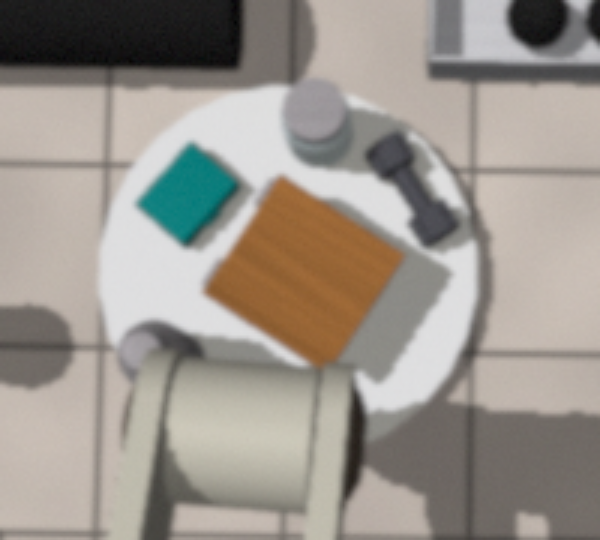

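The turntable follows the stud; everything on it still stands. Yaw is now about 0.99, with 57° to go.

```bash
python3 -m pendant '[{"claw":-1,"travel":[-0.03,0.72,0],"roll":0},{"claw":-1,"travel":[-0.03,0.72,0],"roll":0},{"claw":-1,"travel":[-0.09,0.72,0],"roll":0},{"claw":-1,"travel":[-0.09,0.72,0],"roll":0},{"claw":-1,"travel":[-0.16,0.7,0],"roll":0},{"claw":-1,"travel":[-0.16,0.7,0],"roll":0},{"claw":-1,"travel":[-0.22,0.69,0],"roll":0},{"claw":-1,"travel":[-0.22,0.69,0],"roll":0},{"claw":-1,"travel":[-0.28,0.66,0],"roll":0},{"claw":-1,"travel":[-0.28,0.66,0],"roll":0}]'
python3 -m pendant '[{"claw":-1,"travel":[-0.33,0.64,0],"roll":0},{"claw":-1,"travel":[-0.33,0.64,0],"roll":0},{"claw":-1,"travel":[-0.38,0.6,0],"roll":0},{"claw":-1,"travel":[-0.38,0.6,0],"roll":0},{"claw":-1,"travel":[-0.44,0.57,0],"roll":0},{"claw":-1,"travel":[-0.44,0.57,0],"roll":0},{"claw":-1,"travel":[-0.48,0.53,0],"roll":0},{"claw":-1,"travel":[-0.48,0.53,0],"roll":0},{"claw":-1,"travel":[-0.4,0.4,0],"roll":0},{"claw":-1,"travel":[-0.2,0.2,0],"roll":0}]'
python3 - <<'E'
from h import *
im=viewer.snapshot("top");P=lid(im);print(P.round(3),P.mean(0))
cv2.imwrite("pics/t2.png",cv2.resize(im[90:270,150:350,::-1],None,fx=3,fy=3))
E
```

```text
t: 4.37
position: [0.4999, 0.1145, 0.0672]
eef_rot: [-0.0, -0.0, 1.0, -0.0]
wrist_force: [0.3, -3.5, -0.5]
opening: 0.003
gripper_force: 1.2
t: 5.2
position: [0.5389, 0.1673, 0.0672]
eef_rot: [0.0, -0.0, 1.0, 0.0]
wrist_force: [0.1, -0.4, -0.3]
opening: -0.004
gripper_force: 0.0
[[ 0.682  0.119]
 [ 0.703 -0.01 ]
 [ 0.57  -0.032]
 [ 0.548  0.095]] [0.62572    0.04295544]
```

View pics/t2.png

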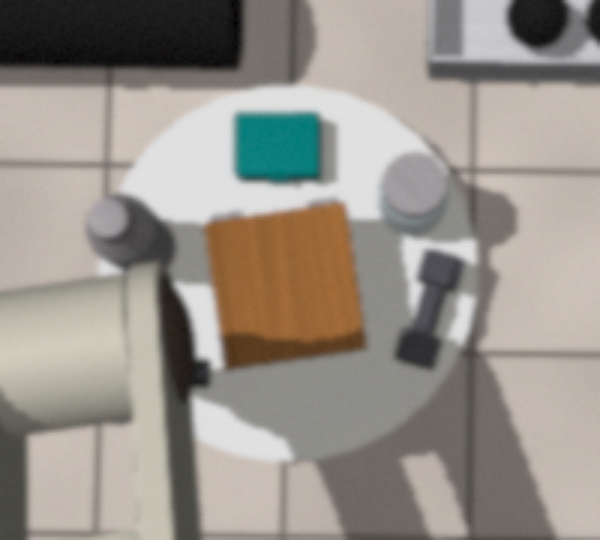

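```bash
python3 -m pendant '[{"claw":-1,"travel":[-0.3,0.26,0],"roll":0},{"claw":-1,"travel":[-0.4,0.34,0],"roll":0},{"claw":-1,"travel":[-0.4,0.34,0],"roll":0},{"claw":-1,"travel":[-0.4,0.32,0],"roll":0},{"claw":-1,"travel":[-0.35,0.28,0],"roll":0},{"claw":-1,"travel":[-0.2,0.15,0],"roll":0},{"claw":-1,"travel":[-0.1,0.08,0],"roll":0},{"claw":-1,"travel":[0,0,0],"roll":0},{"claw":-1,"travel":[0,0,0],"roll":0},{"claw":-1,"travel":[0,0,0],"roll":0}]'
python3 - <<'E'
from h import *
im=viewer.snapshot("top");P=lid(im);print(P.round(3),P.mean(0))
E
```

```text
t: 6.08
position: [0.5597, 0.1844, 0.0673]
eef_rot: [-0.0, -0.0, 1.0, 0.0]
wrist_force: [0.0, -0.6, -0.2]
opening: 0.002
gripper_force: 0.0
[[ 0.691  0.113]
 [ 0.693 -0.016]
 [ 0.559 -0.018]
 [ 0.557  0.11 ]] [0.6250092  0.04740311]
```

Yaw is now about 0.01, so the front is square. I'll back off and go round to the front of the lid's lip, keeping low.

```bash
python3 -m pendant '[{"claw":-1,"travel":[1.0,-0.9,0],"roll":0},{"claw":-1,"travel":[1.5,-1.2,0],"roll":0},{"claw":-1,"travel":[1.5,-0.5,0],"roll":0},{"claw":-1,"travel":[1.5,-1.2,-0.5],"roll":0},{"claw":-1,"travel":[1.5,-2.0,-0.5],"roll":0},{"claw":-1,"travel":[0,-2.0,-0.5],"roll":0},{"claw":-1,"travel":[0,-2.0,-0.5],"roll":0},{"claw":-1,"travel":[0,-2.0,-0.5],"roll":0},{"claw":-1,"travel":[0,-2.0,-0.5],"roll":0},{"claw":-1,"travel":[0,0,0],"roll":0}]'
python3 - <<'E'
from h import *
im=viewer.snapshot("top");P=lid(im);print(P.round(3),P.mean(0))
s,R=tool();im=viewer.snapshot("wrist");cv2.imwrite("pics/w.png",im[:,:,::-1])
E
```

```text
t: 6.97
position: [0.4902, 0.0438, 0.0984]
eef_rot: [0.001, 0.001, 1.0, -0.0]
wrist_force: [-0.1, -0.3, 0.6]
opening: -0.003
gripper_force: 0.0
[[ 0.691  0.113]
 [ 0.693 -0.016]
 [ 0.561 -0.018]
 [ 0.559  0.11 ]] [0.62640019 0.04743262]
```

View pics/w.png

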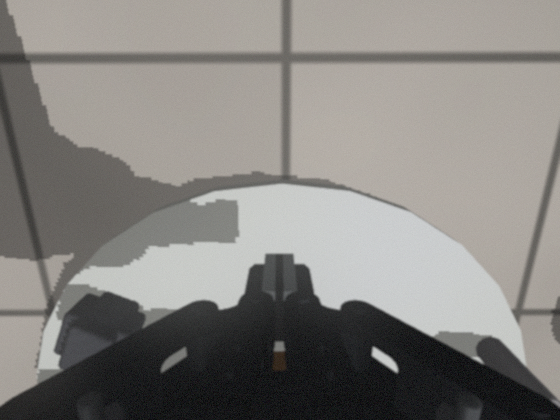

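The wrist view shows the shut fingertips at about (280,270) over the clear front part of the disc. Now I'll approach the lip slowly.

```bash
python3 -m pendant '[{"claw":-1,"travel":[-1.0,0.3,0],"roll":0},{"claw":-1,"travel":[-1.0,0,0],"roll":0},{"claw":-1,"travel":[-1.0,0,0],"roll":0},{"claw":-1,"travel":[-1.0,0,0],"roll":0},{"claw":-1,"travel":[-0.4,0,0],"roll":0},{"claw":-1,"travel":[-0.3,0,0],"roll":0},{"claw":-1,"travel":[-0.2,0,0],"roll":0},{"claw":-1,"travel":[-0.2,0,0],"roll":0},{"claw":-1,"travel":[0,0,0],"roll":0},{"claw":-1,"travel":[0,0,0],"roll":0}]'
```

```text
t: 7.9
position: [0.5407, 0.0494, 0.0973]
eef_rot: [-0.0, -0.0, 1.0, -0.0]
wrist_force: [-0.2, -0.2, -0.3]
opening: -0.001
gripper_force: 0.0
```

```bash
python3 -m pendant '[{"claw":-1,"travel":[-0.1,0,0],"roll":0},{"claw":-1,"travel":[-0.1,0,0],"roll":0},{"claw":-1,"travel":[-0.1,0,0],"roll":0},{"claw":-1,"travel":[-0.1,0,0],"roll":0},{"claw":-1,"travel":[0,0,0],"roll":0},{"claw":-1,"travel":[0,0,0],"roll":0},{"claw":-1,"travel":[0,0,0],"roll":0},{"claw":-1,"travel":[0,0,0],"roll":0},{"claw":-1,"travel":[0,0,0],"roll":0},{"claw":-1,"travel":[0,0,0],"roll":0}]'
```

```text
t: 8.73
position: [0.5423, 0.0494, 0.0971]
eef_rot: [-0.003, -0.0, 1.0, -0.0]
wrist_force: [-25.4, -2.1, 15.0]
opening: 0.0
gripper_force: 13.2
```

```bash
python3 -m pendant '[{"claw":-1,"travel":[0.1,0,0],"roll":0},{"claw":-1,"travel":[0,0,-0.2],"roll":0},{"claw":-1,"travel":[0,0,-0.3],"roll":0},{"claw":-1,"travel":[0,0,-0.3],"roll":0},{"claw":-1,"travel":[-0.03,0,-0.3],"roll":0},{"claw":-1,"travel":[-0.05,0,-0.3],"roll":0},{"claw":-1,"travel":[-0.05,0,-0.3],"roll":0},{"claw":-1,"travel":[0,0,0],"roll":0},{"claw":-1,"travel":[0,0,0],"roll":0},{"claw":-1,"travel":[0,0,0],"roll":0}]'
python3 - <<'E'
from h import *
im=viewer.snapshot("scene");cv2.imwrite("pics/s2.png",cv2.resize(im[150:330,150:400,::-1],None,fx=3,fy=3))
E
```

```text
t: 9.57
position: [0.5434, 0.0494, 0.1137]
eef_rot: [-0.002, -0.0, 1.0, -0.0]
wrist_force: [-13.8, -0.3, -0.1]
opening: -0.001
gripper_force: 6.7
```

View pics/s2.png

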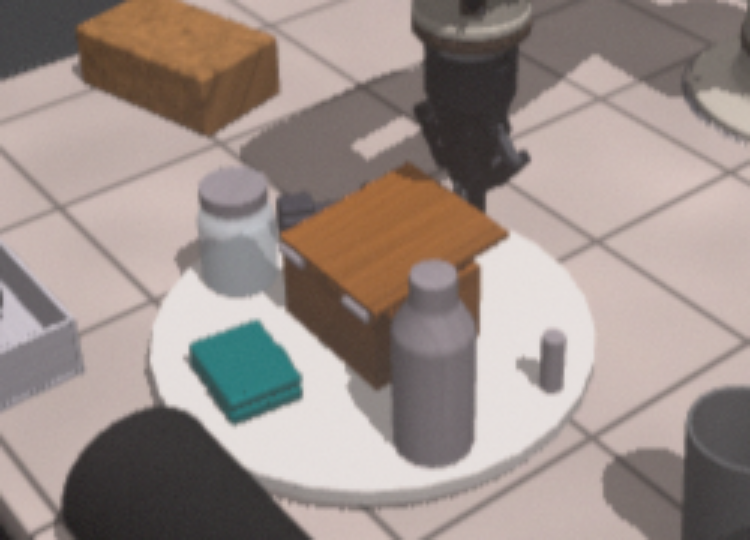

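The scene view shows the lid's front raised, its right end at (505,235), so the friction lift works. I'll follow the lip's arc.

```bash
python3 -m pendant '[{"claw":-1,"travel":[-0.1,0,-0.6],"roll":0},{"claw":-1,"travel":[-0.13,0,-0.6],"roll":0},{"claw":-1,"travel":[-0.15,0,-0.6],"roll":0},{"claw":-1,"travel":[-0.16,0,-0.6],"roll":0},{"claw":-1,"travel":[-0.24,0,-0.62],"roll":0},{"claw":-1,"travel":[-0.26,0,-0.62],"roll":0},{"claw":-1,"travel":[-0.28,0,-0.62],"roll":0},{"claw":-1,"travel":[-0.3,0,-0.62],"roll":0},{"claw":-1,"travel":[0,0,0],"roll":0},{"claw":-1,"travel":[0,0,0],"roll":0}]'
python3 - <<'E'
from h import *
im=viewer.snapshot("scene");cv2.imwrite("pics/s3.png",cv2.resize(im[150:330,150:400,::-1],None,fx=3,fy=3))
E
```

```text
t: 10.45
position: [0.5599, 0.0494, 0.1635]
eef_rot: [-0.002, -0.0, 1.0, -0.0]
wrist_force: [-19.3, -0.7, 9.9]
opening: 0.001
gripper_force: 9.6
```

View pics/s3.png

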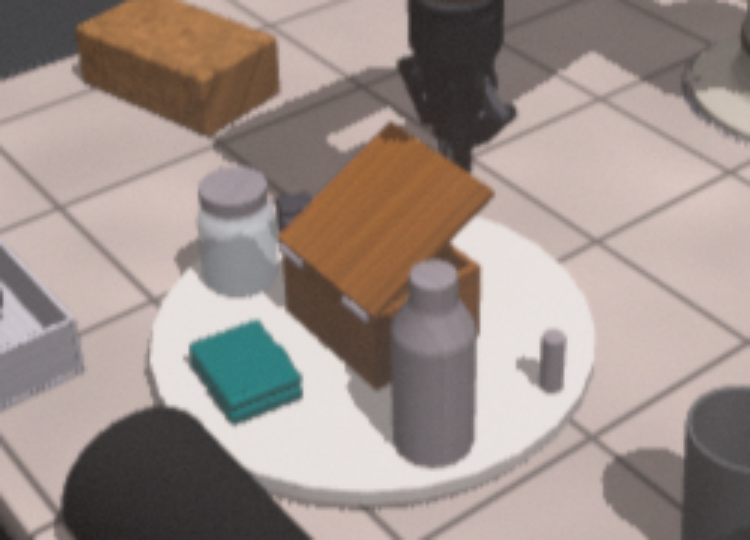

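The lid is now up about 0.5 rad and following the finger. Continuing.

```bash
python3 -m pendant '[{"claw":-1,"travel":[-0.4,0,-0.75],"roll":0},{"claw":-1,"travel":[-0.52,0,-0.75],"roll":0},{"claw":-1,"travel":[-0.58,0,-0.75],"roll":0},{"claw":-1,"travel":[-0.62,0,-0.65],"roll":0},{"claw":-1,"travel":[-0.66,0,-0.65],"roll":0},{"claw":-1,"travel":[-0.7,0,-0.6],"roll":0},{"claw":-1,"travel":[-0.75,0,-0.5],"roll":0},{"claw":-1,"travel":[-0.78,0,-0.5],"roll":0},{"claw":-1,"travel":[-0.8,0,-0.5],"roll":0},{"claw":-1,"travel":[-0.4,0,-0.2],"roll":0}]'
python3 - <<'E'
from h import *
im=viewer.snapshot("scene");cv2.imwrite("pics/s4.png",cv2.resize(im[110:330,150:400,::-1],None,fx=2.5,fy=2.5))
E
```

```text
t: 11.33
position: [0.6241, 0.0494, 0.2222]
eef_rot: [0.0, -0.0, 1.0, -0.0]
wrist_force: [-0.7, 0.1, 0.4]
opening: -0.005
gripper_force: 0.2
```

View pics/s4.png

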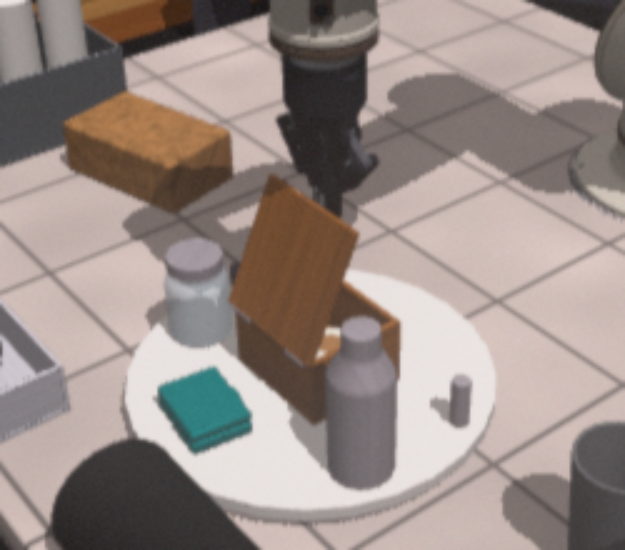

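```bash
python3 -m pendant '[{"claw":-1,"travel":[-0.8,0,-0.3],"roll":0},{"claw":-1,"travel":[-0.8,0,-0.3],"roll":0},{"claw":-1,"travel":[-0.8,0,-0.2],"roll":0},{"claw":-1,"travel":[-0.8,0,0],"roll":0},{"claw":-1,"travel":[-0.8,0,0],"roll":0},{"claw":-1,"travel":[-0.8,0,0],"roll":0},{"claw":-1,"travel":[-0.7,0,0],"roll":0},{"claw":-1,"travel":[-0.6,0,0],"roll":0},{"claw":-1,"travel":[-0.5,0,0],"roll":0},{"claw":-1,"travel":[-0.5,0,0],"roll":0}]'
python3 -m pendant '[{"claw":-1,"travel":[-0.5,0,0],"roll":0},{"claw":-1,"travel":[-0.5,0,0],"roll":0},{"claw":-1,"travel":[-0.5,0,0],"roll":0},{"claw":-1,"travel":[-0.5,0,0],"roll":0},{"claw":-1,"travel":[0,0,0],"roll":0},{"claw":-1,"travel":[0,0,0],"roll":0},{"claw":-1,"travel":[0,0,0],"roll":0},{"claw":-1,"travel":[0,0,0],"roll":0},{"claw":-1,"travel":[0,0,0],"roll":0},{"claw":-1,"travel":[0,0,0],"roll":0}]'
python3 - <<'E'
from h import *
im=viewer.snapshot("scene");cv2.imwrite("pics/s5.png",cv2.resize(im[110:330,150:400,::-1],None,fx=2.5,fy=2.5))
E
```

```text
t: 12.22
position: [0.6949, 0.0494, 0.2294]
eef_rot: [-0.0, -0.0, 1.0, -0.0]
wrist_force: [-0.6, -0.2, -0.0]
opening: 0.001
gripper_force: 0.0
t: 13.05
position: [0.7143, 0.0494, 0.2297]
eef_rot: [0.0, -0.0, 1.0, -0.0]
wrist_force: [-0.3, 0.3, -0.2]
opening: 0.002
gripper_force: 0.0
```

View pics/s5.png

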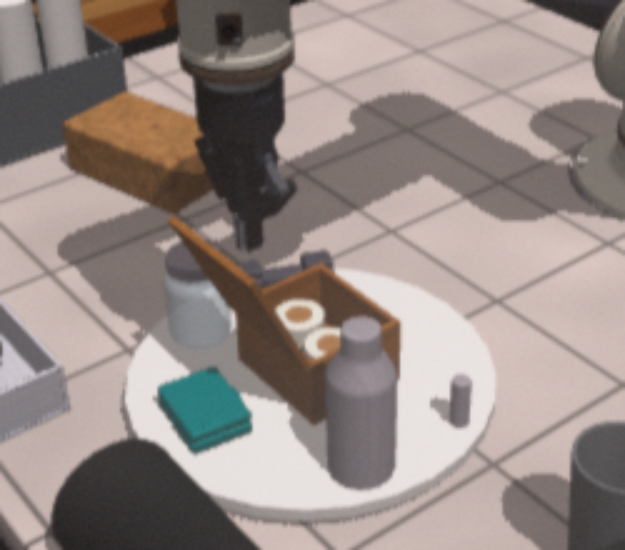

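The lid lies back on its stop and everything still stands. The stud is at the same pixel, (460,385), as before, so the disc hasn't turned. Retreating and handing in.

```bash
python3 -m pendant '[{"claw":-1,"travel":[1.5,0,-1],"roll":0},{"claw":-1,"travel":[2.5,0,-1],"roll":0},{"claw":-1,"travel":[3,0,-1],"roll":0},{"claw":-1,"travel":[3,0,-1],"roll":0},{"claw":-1,"travel":[3,0,-1],"roll":0},{"claw":-1,"travel":[3,0,0],"roll":0},{"claw":-1,"travel":[3,0,0],"roll":0},{"claw":-1,"travel":[2,0,0],"roll":0},{"claw":-1,"travel":[0,0,0],"roll":0},{"claw":-1,"travel":[0,0,0],"roll":0}]'
python3 - <<'E'
from h import *
print(arm.close_job())
E
```

```text
t: 13.93
position: [0.5039, 0.0494, 0.2804]
eef_rot: [0.001, -0.0, 1.0, -0.0]
wrist_force: [-0.3, -0.4, 0.3]
opening: -0.003
gripper_force: 0.0
the job is handed in; nothing more can be done
None
```

The job is handed in (no verdict was returned): the box faces the near edge (yaw measured at about 0.01 rad before the lid was flipped, disc not seen to turn since), the lid leans back on its stop, everything in the last scene view was still standing, and the arm is clear at 13.9 s.

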